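# Ginger pot from behind the sauces

### The arm

A 7-joint arm with a two-finger parallel gripper is mounted at the origin on the work surface. World frame = base frame: x ahead of the robot, y to its left, z up, the work surface at z = 0. Lengths are in m, angles in rad, forces in N, time in s.
With the tool pointing down it reaches from about 0.35 to 0.9 m from the base axis. Payload 19.9 kg.
Tool frame: the origin (TCP) lies midway between the tips of the shut fingers; the grasp point (between the pads) lies 19 mm behind it; z points along the fingers, y is the line along which they close (so a half turn about z gives the same grasp; the last joint's range is limited). The gripper opens to 94 mm and grips with 3 to 60 N. Pads are 16 mm wide; open, the fingers measure 119 mm over their backs; the gripper's body (75 mm by 177 mm) begins 78 mm behind the grasp point.
Start: joints at [-1.296, 0.417, -0.01, 1.614, 0.005, 1.111, -0.053], TCP at [0.194, 0.594, 0.205] pointing down, gripper open.
Joint ranges: [-2.81, 2.81], [-0.39, 2.02], [-1.27, 1.25], [0.06, 2.57], [-1.19, 4.33], [0.19, 2], [-2.82, 2.82]. Speed limits (rad/s): [1.89, 1.89, 2.39, 2.39, 3.01, 3.01, 3.01].

### API

Orientations are given as a unit quaternion [w, x, y, z].
In Python, from station import bot gives the robot as it stands. The module is installed in compiled form; this text tells all that it offers.
- The arm moves only by the shell command python3 -m handwheel 'ROWS' [FORCE]. ROWS is a JSON list of rows, 1 to 5 of them, each of 7 numbers: the finger opening in m, then dx, dy, dz in m, then a rotation vector rx, ry, rz in rad; each row is the pose to reach, as a shift and turn from the pose commanded when the command began, along the tool's axes at that moment; what a row does not reach only later rows make up. A row lasts 1/8 s, in which the tool goes at most 0.0625 m and 0.188 rad, less where a joint would pass 70% of its speed; a pose out of reach is approached as far as the arm can. The fingers move at their own pace and stop on an object; FORCE is the grip in N (left out, the last holds). Time passes only in rows, so rows that do not move let the fingers close. It prints the time, the measured TCP pose, the force, the opening and the grip force at its end.
- bot.get_state(): the state, without advancing time (a new reading comes with each control period).
- bot.capture(name): name is "scene" or "top"; returns the picture (384x512x3 uint8, red, green, blue); there is no depth.
- bot.camera_model(name): a dict with "fx", "fy", "cx", "cy" (pixels), "rvec" (rotation vector, rad) and "tvec" (3), from world to camera coordinates, as OpenCV has them. Camera axes: x right, y down, z forward; pixel columns grow to the right and rows downward; lengths in m; the calibration is good to about 2 mm. A picture is of the moment at which its call begins. camera_model takes no time and is no camera call.
- bot.close_job(): hands the job in; it is judged then, once.
The state is a dict: "time_s": time; "q": joint angles; "joint_vel": joint speeds; "joint_torque": joint torques, N m; "eef_pos": TCP position; "eef_rot": TCP orientation; "wrist_force": force on the tool from outside, world axes, zero at the start; "moment": the same for the moment, N m; "opening": finger opening in m; "grasp_force": force on a finger pad.
Only numpy, scipy, OpenCV 4.12 (cv2) and the standard library are available. Lean on these libraries where they do the work, as an engineer would, in place of code of your own. Each camera call takes 0.05 s, during which the arm holds its last target. There are 200 camera calls.

### The job

Clear the squeeze bottle, the soy bottle and the shaker out of the wooden caddy and stand all three in the empty white side tray; only then take the little ginger pot they were hemming in and stand it on the cork disc of the black serving tray, wholly on the disc. Afterwards put the three back upright in the caddy, each in the very place where it stood at the start, and leave the small bowl in the caddy where it is.

Things in the scene. Friction and masses are not known exactly. Their poses are not given: they have to be found in the camera images.
- squeeze_bottle: round cream plastic squeeze bottle with a narrow cone nozzle; body 52 mm diameter and straight-sided up to 126 mm, 158 mm tall in all; about 0.2 to 0.4 kg; origin at the centre of its underside, z up. Starts upright in one of the caddy's three ringed places (front, left or right)
- soy_bottle: square dark brown soy sauce bottle with a pale label and a white round cap; 50 x 50 mm section, flat-sided up to 128 mm, 152 mm tall in all; about 0.3 to 0.55 kg; origin at the centre of its underside, x and y square to its flat sides, z up. Starts upright in one of the caddy's three ringed places
- shaker: round steel seasoning shaker with a darker domed top; body 60 mm diameter (top band 62 mm from 118 to 126 mm), 139 mm tall in all; about 0.2 to 0.4 kg; origin at the centre of its underside, z up. Starts upright in one of the caddy's three ringed places
- ginger_pot: small round white lidded ceramic pot with a knob on the lid; body 48 mm diameter up to 46 mm, lid 50 mm diameter, 67 mm tall to the top of the knob; about 0.13 to 0.25 kg; origin at the centre of its underside, z up. Starts in the middle of the caddy, the three tall things 62 mm away in front, left and right of it and the bowl behind it
- caddy: square light wooden tray, 200 x 200 mm, fixed, walls 6 mm thick and 18 mm high, inner floor 6 mm above the counter; origin at the centre of its underside, on the counter. Its three ringed places lie at (-62, 0), (0, 62) and (0, -62) mm in its own x, y axes; each thing starts within about 3 mm of its place's centre, in any order. x points away from the robot (yaw up to about 12 degrees either way)
- side_tray: square empty white tray, 200 x 200 mm, fixed, walls 6 mm thick and 20 mm high, inner floor 6 mm above the counter; to the left or right of the caddy; origin at the centre of its underside, x and y along its sides. It has room for the three tall things side by side, e.g. at (-45, -45), (-45, 45) and (45, 0) mm in its axes
- serving_tray: square black serving tray, 200 x 200 mm, fixed, walls 6 mm thick and 16 mm high, on the other side of the caddy from the side tray; in its middle a cork disc of 78 mm diameter whose top is 12 mm above the counter; chopsticks on a rest lie fixed along its +y edge, 68 to 90 mm from the middle, up to 18 mm high. Origin at the centre of its underside, right under the middle of the disc
- bowl: small white ceramic dipping bowl, 52 mm across the rim, 28 mm high, loose, standing in the caddy about 63 mm behind the ginger pot (towards the caddy's +x); not to be moved; origin at the centre of its underside

How it is judged:
On the way, in this order (a step that is already met when the one before it is completed fails the run):
1. squeeze bottle, soy bottle and shaker all stand upright, released and at rest in the white side tray (x of squeeze_bottle in the frame of side_tray between -0.075 and 0.075 m and y of squeeze_bottle in the frame of side_tray between -0.075 and 0.075 m and z of squeeze_bottle in the frame of side_tray between 0.002 and 0.011 m and angle between each of squeeze_bottle, soy_bottle, shaker's own z axis and vertical below 0.1 rad and linear speed of each of squeeze_bottle, soy_bottle, shaker below 0.02 m/s and contact force between the fingers and squeeze_bottle below 0.3 N and x of soy_bottle in the frame of side_tray between -0.075 and 0.075 m and y of soy_bottle in the frame of side_tray between -0.075 and 0.075 m and z of soy_bottle in the frame of side_tray between 0.002 and 0.011 m and contact force between the fingers and soy_bottle below 0.3 N and x of shaker in the frame of side_tray between -0.075 and 0.075 m and y of shaker in the frame of side_tray between -0.075 and 0.075 m and z of shaker in the frame of side_tray between 0.002 and 0.011 m and contact force between the fingers and shaker below 0.3 N), for 0.2 s.
2. the ginger pot stands upright and released on the cork disc while all three tall things are still in the side tray (all of step 1 and horizontal distance between ginger_pot and serving_tray below 0.015 m and z of ginger_pot in the frame of serving_tray between 0.008 and 0.017 m and angle between ginger_pot's own z axis and vertical below 0.1 rad and linear speed of ginger_pot below 0.02 m/s and contact force between the fingers and ginger_pot below 0.3 N), for 0.2 s.
At the end, for the whole second after the job is handed in: The ginger pot stands upright on the cork disc, its centre within 15 mm of the disc's (so wholly on it); squeeze bottle, soy bottle and shaker stand upright in the caddy, each within 15 mm of where it stood at the start (any yaw); the bowl is within 20 mm of its start; all is released and at rest (horizontal distance between ginger_pot and serving_tray below 0.015 m and z of ginger_pot in the frame of serving_tray between 0.008 and 0.017 m and angle between each of ginger_pot, squeeze_bottle, soy_bottle, shaker's own z axis and vertical below 0.1 rad and linear speed of each of ginger_pot, squeeze_bottle, soy_bottle, shaker below 0.02 m/s and contact force between the fingers and ginger_pot below 0.3 N and distance of each of squeeze_bottle, soy_bottle, shaker from where it was at the start of the episode below 0.015 m and contact force between the fingers and squeeze_bottle below 0.3 N and contact force between the fingers and soy_bottle below 0.3 N and contact force between the fingers and shaker below 0.3 N and distance of bowl from where it was at the start of the episode below 0.02 m); the robot touches nothing.
It fails at once if the small bowl is shifted by more than 20 mm (distance of bowl from where it was at the start of the episode above 0.02 m).
It also fails if it takes over 144 s, if anything falls off the work surface, if the arm or the gripper's body presses on something with over 40 N, if the wrist force passes 120 N, or if a joint passes its speed limit or range.

## Working session

There is one attempt and no reset: what is moved stays moved. The work goes in short steps, Python scripts to look and compute and a shell command to move; the robot and the scene stay as the last step left them, time stands still between calls to the robot, and variables do not carry over. Pictures are saved under pics/ and viewed, at most 14 in all, crops included, and the job is handed in when it is done.

```bash
mkdir -p pics; cat > h.py <<'E'
import numpy as np, cv2
from station import bot
def cam(n):
    m=bot.camera_model(n); R=cv2.Rodrigues(np.array(m["rvec"],float))[0]; return m,R,np.array(m["tvec"],float).ravel()
def ray(n,u,v):
    m,R,t=cam(n); d=R.T@np.array([(u-m["cx"])/m["fx"],(v-m["cy"])/m["fy"],1]); return -R.T@t,d/np.linalg.norm(d)
def plane(n,u,v,z):
    c,d=ray(n,u,v); return c+d*(z-c[2])/d[2]
def two(n1,p1,n2,p2):
    c1,d1=ray(n1,*p1); c2,d2=ray(n2,*p2)
    s=np.linalg.lstsq(np.c_[d1,-d2],c2-c1,rcond=None)[0]; a,b=c1+s[0]*d1,c2+s[1]*d2
    return (a+b)/2,np.linalg.norm(a-b)
def proj(n,P):
    m,R,t=cam(n); q=R@np.array(P)+t; return np.array([q[0]/q[2]*m["fx"]+m["cx"],q[1]/q[2]*m["fy"]+m["cy"]])
def save(n,f):
    im=bot.capture(n)[:,:,::-1].copy(); cv2.imwrite(f"pics/{f}_raw.png",im); return im
E
python3 - <<'E'
from h import *
a=save("scene","s0");b=save("top","t0")
print(bot.get_state())
for n in("scene","top"):
    m,R,t=cam(n);print(n,m,-R.T@t)
for x,n in((a,"s0"),(b,"t0")): cv2.imwrite(f"pics/{n}.png",cv2.resize(x,(800,600),interpolation=cv2.INTER_CUBIC))
E
```

```text
{'time_s': 0.1, 'q': array([-1.29647677,  0.41790839, -0.01030848,  1.61408294,  0.00466869,
        1.11067992, -0.053016  ]), 'joint_vel': array([ 6.82862013e-04, -4.52177949e-03, -1.09363729e-03, -1.43662223e-03,
        9.66962461e-07,  5.78795497e-04,  9.11413499e-04]), 'joint_torque': array([ 1.01060486e-03, -8.52589417e+01,  6.39989823e-01, -4.26692891e+01,
       -4.88281902e-02,  1.64529093e-02,  7.35113304e-05]), 'eef_pos': array([0.1940207 , 0.59378607, 0.20490453]), 'eef_rot': array([-5.65411747e-05,  1.57262730e-01,  9.87556659e-01, -5.24228369e-04]), 'wrist_force': array([ 0.42072603, -0.44833745, -0.05925917]), 'moment': array([0.03902912, 0.05298398, 0.02988687]), 'grasp_force': 0.0, 'opening': 0.09434362289445472}
scene {'fx': 393.5531731802694, 'fy': 393.5531731802694, 'cx': 257.53271652302175, 'cy': 188.17571577805924, 'rvec': array([ 2.06517191,  1.66389942, -0.49489588]), 'tvec': array([-0.13441893, -0.43631701,  1.32725663])} [ 1.09230649 -0.09724643  0.8760484 ]
top {'fx': 347.66331298096367, 'fy': 347.66331298096367, 'cx': 261.7196022276217, 'cy': 195.10273305156846, 'rvec': array([ 2.11287594, -2.13560463,  0.19313122]), 'tvec': array([0.02027707, 0.58365132, 0.73120742])} [0.44059042 0.01308958 0.82548958]
```

View pics/s0.png

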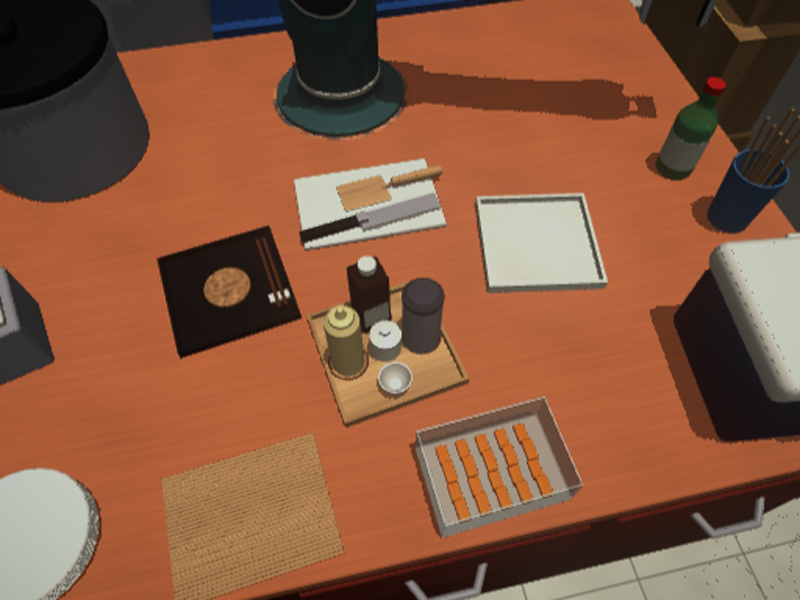

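View pics/t0.png

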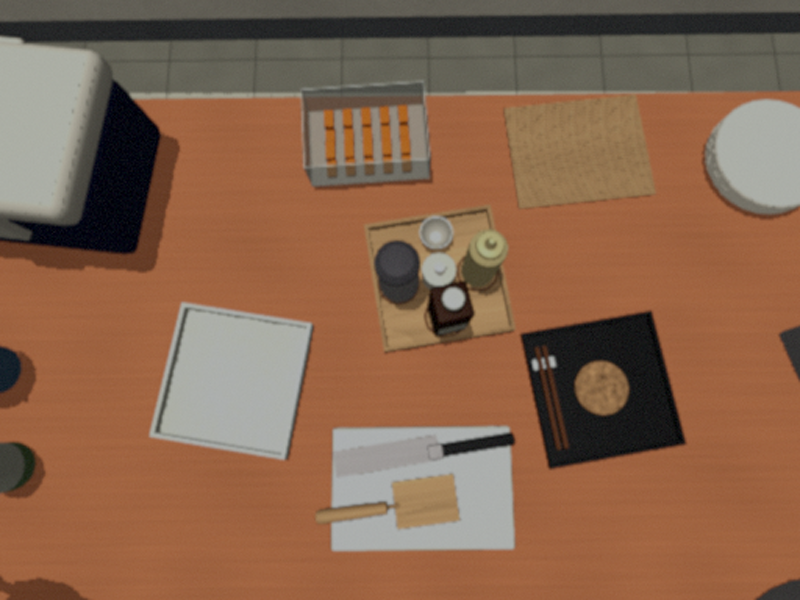

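The scene view shows the caddy at about (385,350), with squeeze left (343,340), soy near the robot (367,290) and shaker right (423,310). The side tray is at (540,240) and the disc at (227,287). In the top view the caddy is at (438,278), the side tray at (232,380) and the disc at (602,388).

```bash
python3 - <<'E'
from h import *
s=cv2.imread("pics/s0_raw.png");t=cv2.imread("pics/t0_raw.png")
def crop(im,x,y,w,h,k): return cv2.resize(im[y:y+h,x:x+w],None,fx=k,fy=k,interpolation=cv2.INTER_CUBIC)
A=crop(s,195,160,105,115,3.8);B=crop(t,230,130,105,100,3.8)
# scene crop left, top crop right
W=np.zeros((440,800,3),np.uint8);W[:A.shape[0],:399]=A[:440,:399];W[:B.shape[0],401:800]=B[:,:399]
cv2.imwrite("pics/crop0.png",np.clip(W*1.5,0,255).astype(np.uint8))
def comps(im,mask,box,amin=15):
    m=np.zeros_like(mask);x,y,w,h=box;m[y:y+h,x:x+w]=mask[y:y+h,x:x+w]
    n,l,st,c=cv2.connectedComponentsWithStats(m)
    return [(st[i].tolist(),c[i].round(1).tolist()) for i in range(1,n) if st[i][4]>amin]
for n,im,box in(("scene",s,(195,160,105,115)),("top",t,(230,130,105,100))):
    hsv=cv2.cvtColor(im,cv2.COLOR_BGR2HSV);H,S,V=cv2.split(hsv)
    print(n,"white",comps(im,((S<60)&(V>120)).astype(np.uint8),box))
    print(n,"yellow",comps(im,((H>22)&(H<40)&(S>50)&(V>60)).astype(np.uint8),box))
    print(n,"dark",comps(im,((S<110)&(V<95)).astype(np.uint8),box))
# trays
for n,im,box,dk in(("top",t,(330,195,115,110),1),("scene",s,(98,140,100,90),1),("top",t,(90,190,115,110),0),("scene",s,(300,118,95,72),0)):
    H,S,V=cv2.split(cv2.cvtColor(im,cv2.COLOR_BGR2HSV));x,y,w,h=box
    orange=((S>120)&((H<14))&(V>90)).astype(np.uint8)
    m=np.zeros_like(orange);m[y:y+h,x:x+w]=(V[y:y+h,x:x+w]<60) if dk else (S[y:y+h,x:x+w]<90)
    m=cv2.morphologyEx(m,cv2.MORPH_OPEN,np.ones((3,3)))
    c=max(cv2.findContours(m,0,2)[0],key=cv2.contourArea);hu=cv2.convexHull(c)
    for e in np.arange(.01,.12,.01):
        q=cv2.approxPolyDP(hu,e*cv2.arcLength(hu,True),True)
        if len(q)<=4:break
    P=[plane(n,*p[0],.016 if dk else .02)[:2] for p in q.astype(float)]
    print(n,dk,q.reshape(-1,2).tolist(),np.round(P,3).tolist(),np.mean(P,0).round(4))
    if dk:
        D=comps(im,((H>5)&(H<20)&(V>70)&(S>60)).astype(np.uint8),(x+20,y+20,w-40,h-40) if n=="top" else (125,165,40,38),100);print(" disc",D,[plane(n,*d[1],.012).round(4) for d in D])
E
```

```text
scene white [([229, 164, 12, 10, 94], [234.4, 168.7]), ([236, 205, 21, 19, 299], [246.2, 213.6]), ([242, 232, 22, 20, 334], [252.5, 241.4])]
scene yellow [([210, 196, 16, 14, 135], [217.9, 202.7])]
scene dark [([229, 171, 12, 6, 29], [234.1, 174.4]), ([257, 178, 27, 48, 1098], [269.6, 201.2]), ([233, 192, 17, 18, 184], [240.4, 200.6]), ([237, 219, 7, 11, 47], [240.1, 224.6])]
top white [([268, 138, 22, 21, 356], [279.0, 148.5]), ([308, 159, 6, 5, 17], [310.4, 161.3]), ([270, 161, 22, 22, 375], [280.5, 171.9]), ([283, 184, 14, 14, 155], [289.7, 190.5])]
top yellow [([297, 148, 27, 34, 542], [310.3, 162.5])]
top dark [([240, 154, 29, 40, 914], [254.2, 173.2]), ([296, 162, 24, 21, 250], [305.1, 174.0]), ([270, 179, 29, 21, 99], [285.1, 187.8]), ([279, 206, 21, 9, 94], [288.8, 209.9])]
top 1 [[416, 200], [437, 283], [352, 298], [334, 214]] [[0.575, -0.35], [0.385, -0.38], [0.354, -0.186], [0.544, -0.155]] [ 0.4644 -0.2675]
 disc [([350, 227, 13, 58, 104], [355.9, 257.6]), ([368, 231, 35, 35, 972], [384.7, 247.9])] [array([ 0.4429, -0.2011,  0.012 ]), array([ 0.4643, -0.2689,  0.012 ])]
scene 1 [[171, 145], [191, 203], [115, 227], [101, 166]] [[0.354, -0.188], [0.555, -0.156], [0.583, -0.346], [0.387, -0.38]] [ 0.4697 -0.2674]
 disc [([130, 171, 30, 26, 591], [144.8, 183.2])] [array([ 0.4656, -0.268 ,  0.012 ])]
top 0 [[116, 193], [199, 207], [183, 293], [96, 279]] [[0.599, 0.358], [0.563, 0.161], [0.369, 0.193], [0.401, 0.39]] [0.4832 0.2757]
scene 0 [[373, 124], [387, 182], [312, 186], [305, 126]] [[0.405, 0.392], [0.603, 0.353], [0.573, 0.158], [0.37, 0.198]] [0.4876 0.2753]
```

View pics/crop0.png

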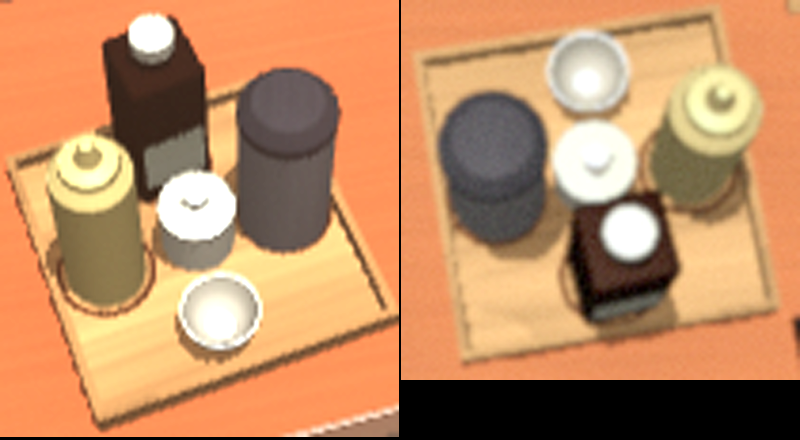

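In the crop (scene left, top right), the nozzle tip is at (86,146)/(722,90) and the soy cap at (152,36)/(631,230). The shaker dome is at (287,108)/(493,147), the ginger knob at (195,193)/(597,157), and all caddy corners are visible in the top view. Next I triangulate these.

```bash
python3 - <<'E'
from h import *
S=lambda u,v:(195+u/3.8,160+v/3.8)
T=lambda u,v:(230+(u-401)/3.8,130+v/3.8)
for k,a,b in(("squeeze nozzle",(86,143),(722,90)),("soy cap",(152,34),(631,230)),("shaker dome rim",(287,110),(493,147)),("ginger knob",(196,190),(598,156)),("ginger lid",(197,208),(596,166)),("bowl rim",(220,311),(588,73))):
    p,g=two("scene",S(*a),"top",T(*b));print(k,p.round(4),"gap",round(g,4))
C=np.array([plane("top",*T(*c),.018)[:2] for c in((417,55),(715,12),(772,310),(467,357))]);print("caddy corners",C.round(3).tolist(),C.mean(0).round(4))
ex=(C[0]+C[1]-C[2]-C[3]);yaw=np.arctan2(ex[1],ex[0]);print("yaw",np.degrees(yaw))
D=np.array([plane("scene",*S(*c),.018)[:2] for c in((12,158),(398,310),(105,422))]);print("scene corners",D.round(3).tolist(),((D[0]+D[1])/2).round(4))
R=np.array([[np.cos(yaw),-np.sin(yaw)],[np.sin(yaw),np.cos(yaw)]])
for c in(C.mean(0),):
    for d in((-.062,0),(0,.062),(0,-.062),(0,0),(.063,0)):print("place",d,(c+R@np.array(d)).round(4))
Q=[(573,212),(660,196),(676,262),(588,285)]
P=np.array([plane("top",*T(*q),.134)[:2] for q in Q]);print("soy top",P.round(3).tolist(),P.mean(0))
for i in range(4):e=P[(i+1)%4]-P[i];print(np.degrees(np.arctan2(e[1],e[0])),np.linalg.norm(e))
# floor/rim heights from two views: side tray corners, disc, caddy corners
for k,a,b in(("side",(373,124),(96,279)),("side",(387,182),(116,193)),("side",(312,186),(199,207)),("side",(305,126),(183,293)),("disc",(144.8,183.2),(384.7,247.9)),("caddy",S(12,158),T(772,310)),("caddy",S(398,310),T(417,55)),("caddy",S(105,422),T(715,12))):
    p,g=two("scene",a,"top",b);print(k,p.round(4),round(g,4))
E
```

```text
squeeze nozzle [ 0.6458 -0.0901  0.1639] gap 0.0024
soy cap [ 0.5738 -0.0407  0.1556] gap 0.0042
shaker dome rim [0.6261 0.0305 0.128 ] gap 0.0032
ginger knob [ 0.6354 -0.0291  0.0704] gap 0.005
ginger lid [ 0.6352 -0.0291  0.0471] gap 0.0051
bowl rim [ 0.6998 -0.0272  0.0288] gap 0.0035
caddy corners [[0.716, 0.08], [0.743, -0.112], [0.55, -0.14], [0.523, 0.048]] [ 0.6328 -0.031 ]
yaw 8.713522702843827
scene corners [[0.556, -0.138], [0.718, 0.085], [0.752, -0.107]] [ 0.637  -0.0263]
place (-0.062, 0) [ 0.5715 -0.0404]
place (0, 0.062) [0.6234 0.0303]
place (0, -0.062) [ 0.6422 -0.0922]
place (0, 0) [ 0.6328 -0.031 ]
place (0.063, 0) [ 0.6951 -0.0214]
soy top [[0.588, -0.014], [0.596, -0.061], [0.56, -0.068], [0.548, -0.021]] [ 0.57311648 -0.04085762]
-79.99991570925746 0.0475023234614744
-168.33100773499797 0.03675228976075772
104.15675791441056 0.04843651263244633
10.37531642432432 0.0402484360937675
side [0.4014 0.3933 0.0158] 0.0018
side [0.5996 0.3585 0.0144] 0.0039
side [0.5652 0.1629 0.0068] 0.0016
side [0.3692 0.1954 0.0193] 0.0048
disc [ 0.4644 -0.2688  0.0107] 0.0011
caddy [ 0.5508 -0.1395  0.0109] 0.0033
caddy [0.7173 0.0824 0.0165] 0.0055
caddy [ 0.7472 -0.1104  0.0078] 0.0062
```

```bash
cat > go.py <<'E'
# usage: go.py x y z angle_of_tool_y_deg -> shift in tool axes
import sys
from h import *
from scipy.spatial.transform import Rotation as Ro
x,y,z,a=map(float,sys.argv[1:5]); s=bot.get_state(); q=s["eef_rot"]; R=Ro.from_quat([q[1],q[2],q[3],q[0]])
a=np.radians(a); Y=np.array([np.cos(a),np.sin(a),0]); Z=np.array([0,0,-1]); G=Ro.from_matrix(np.c_[np.cross(Y,Z),Y,Z])
print("shift",(R.inv().apply(np.array([x,y,z])-s["eef_pos"])).round(4),"rot",(R.inv()*G).as_rotvec().round(3),"t",round(s["time_s"],1),"F",np.round(s["wrist_force"],1),"q7",round(s["q"][6],2))
E
H="python3 -m handwheel"
$H '[[0.094,-0.195,-0.134,0,0,0,0],[0.094,-0.195,-0.134,0,0,0,0],[0.094,-0.195,-0.134,0,0,0,0],[0.094,-0.195,-0.134,0,0,0,0],[0.094,-0.195,-0.134,0,0,0,0]]' 30
$H '[[0.094,-0.195,-0.134,0,0,0,0],[0.094,-0.195,-0.134,0,0,0,0],[0.094,-0.195,-0.134,0,0,0,0],[0.094,-0.195,-0.134,0,0,0,0],[0.094,-0.195,-0.134,0,0,0,0]]'
python3 go.py 0.6255 0.0304 0.205 100
```

```text
time_s: 0.72
eef_pos: [0.3402, 0.4032, 0.2055]
eef_rot: [0.0, 0.16, 0.987, -0.0]
wrist_force: [0.2, 1.1, -0.3]
opening: 0.0935
grasp_force: 0.0
time_s: 1.35
eef_pos: [0.4831, 0.2158, 0.2053]
eef_rot: [0.0, 0.159, 0.987, -0.0]
wrist_force: [-1.4, 0.6, -0.2]
opening: 0.0939
grasp_force: 0.0
shift [-0.1935 -0.1312  0.0005] rot [-0.001  0.    -0.495] t 1.4 F [-1.4  0.6 -0.2] q7 0.83
```

```bash

H="python3 -m handwheel"
$H '[[0.094,-0.193,-0.131,0,0,0,-0.17],[0.094,-0.193,-0.131,0,0,0,-0.34],[0.094,-0.193,-0.131,0,0,0,-0.495],[0.094,-0.193,-0.131,0,0,0,-0.495],[0.094,-0.193,-0.131,0,0,0,-0.495]]'
$H '[[0.094,0,0,0,0,0,0],[0.094,0,0,0,0,0,0]]'
python3 go.py 0.6255 0.0304 0.09 100
```

```text
time_s: 1.98
eef_pos: [0.6257, 0.0309, 0.2047]
eef_rot: [-0.0, -0.088, 0.996, -0.001]
wrist_force: [-1.3, 0.7, -0.6]
opening: 0.094
grasp_force: 0.0
time_s: 2.22
eef_pos: [0.6238, 0.036, 0.2054]
eef_rot: [-0.0, -0.091, 0.996, 0.0]
wrist_force: [-0.7, -0.0, 0.4]
opening: 0.0945
grasp_force: 0.0
shift [-0.0006 -0.0059  0.1154] rot [ 0.001 -0.     0.007] t 2.2 F [-0.7 -0.   0.4] q7 1.74
```

```bash

H="python3 -m handwheel"
$H '[[0.094,0,-0.006,0,0,0,0],[0.094,0,-0.006,0.055,0,0,0],[0.094,0,-0.006,0.1,0,0,0],[0.094,0,-0.006,0.115,0,0,0],[0.094,0,-0.006,0.115,0,0,0]]'
$H '[[0.03,0,0,0,0,0,0],[0.03,0,0,0,0,0,0],[0.03,0,0,0,0,0,0],[0.03,0,0,0,0,0,0],[0.03,0,0,0,0,0,0]]' 25
python3 - <<'E'
from h import *
a=save("scene","s1");b=save("top","t1")
print(bot.get_state()["eef_pos"],bot.get_state()["grasp_force"],bot.get_state()["opening"])
W=np.hstack([cv2.resize(a[130:290,170:330],(400,400)),cv2.resize(b[90:250,200:360],(400,400))]);cv2.imwrite("pics/g1.png",W)
E
```

```text
time_s: 2.85
eef_pos: [0.6255, 0.0279, 0.0907]
eef_rot: [-0.0, -0.09, 0.996, -0.0]
wrist_force: [-0.2, 0.3, 0.7]
opening: 0.0942
grasp_force: 0.0
time_s: 3.48
eef_pos: [0.6257, 0.0282, 0.0909]
eef_rot: [0.0, -0.09, 0.996, 0.0]
wrist_force: [-1.3, 1.1, 6.2]
opening: 0.0609
grasp_force: 25.0
[0.62571124 0.02814395 0.09088747] 24.986292391258758 0.06053646977742115
```

View pics/g1.png

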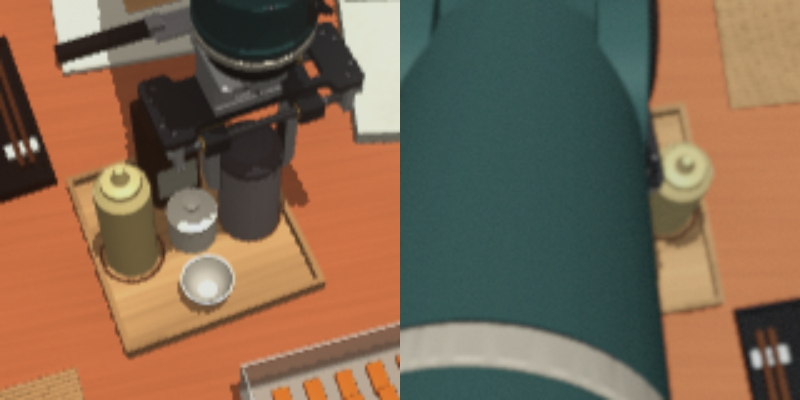

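The picture shows the shaker held square between the fingers (opening 60.5 mm), with the squeeze bottle, pot and bowl undisturbed. Now I lift it and carry it over.

```bash

H="python3 -m handwheel"
$H '[[0.03,0,0,-0.05,0,0,0],[0.03,0,0,-0.1,0,0,0],[0.03,0,0,-0.15,0,0,0],[0.03,0,0,-0.18,0,0,0],[0.03,0,0,-0.18,0,0,0]]'
python3 go.py 0.494 0.3298 0.271 100
```

```text
time_s: 4.2
eef_pos: [0.6261, 0.0277, 0.2721]
eef_rot: [0.001, -0.089, 0.996, -0.0]
wrist_force: [-0.3, -0.7, -3.9]
opening: 0.0611
grasp_force: 25.0
shift [0.0762 0.3208 0.0008] rot [-0.     0.003  0.004] t 4.2 F [-0.3 -0.7 -3.9] q7 1.74
```

```bash

H="python3 -m handwheel"
$H '[[0.03,0.01,0.04,0,0,0,0],[0.03,0.02,0.08,0,0,0,0],[0.03,0.03,0.13,0,0,0,0],[0.03,0.04,0.17,0,0,0,0],[0.03,0.05,0.21,0,0,0,0]]'
$H '[[0.03,0.01,0.04,0,0,0,0],[0.03,0.02,0.08,0,0,0,0],[0.03,0.026,0.111,0,0,0,0],[0.03,0.026,0.111,0,0,0,0],[0.03,0.026,0.111,0,0,0,0]]'
python3 go.py 0.494 0.3298 0.092 100
```

```text
time_s: 4.82
eef_pos: [0.5374, 0.2265, 0.2684]
eef_rot: [-0.001, -0.09, 0.996, -0.001]
wrist_force: [0.2, 1.0, -2.7]
opening: 0.0608
grasp_force: 25.0
time_s: 5.45
eef_pos: [0.4934, 0.3292, 0.2691]
eef_rot: [-0.001, -0.089, 0.996, -0.001]
wrist_force: [-0.7, 0.0, -2.7]
opening: 0.0609
grasp_force: 25.0
shift [-0.001   0.0008  0.1771] rot [-0.001 -0.002  0.004] t 5.5 F [-0.7  0.  -2.7] q7 1.14
```

```bash

H="python3 -m handwheel"
$H '[[0.03,0,0,0.05,0,0,0],[0.03,0,0,0.1,0,0,0],[0.03,0,0,0.14,0,0,0],[0.03,0,0,0.165,0,0,0],[0.03,0,0,0.175,0,0,0]]'
$H '[[0.03,0,0,0.001,0,0,0],[0.03,0,0,0.002,0,0,0],[0.03,0,0,0.002,0,0,0]]'
$H '[[0.08,0,0,0,0,0,0],[0.08,0,0,0,0,0,0],[0.08,0,0,0,0,0,0],[0.08,0,0,0,0,0,0]]'
$H '[[0.085,0,0,-0.05,0,0,0],[0.085,0,0,-0.1,0,0,0],[0.085,0,0,-0.14,0,0,0],[0.085,0,0,-0.14,0,0,0]]'
python3 go.py 0.5735 -0.0406 0.23 100
```

```text
time_s: 6.08
eef_pos: [0.4932, 0.3285, 0.0938]
eef_rot: [-0.001, -0.089, 0.996, -0.001]
wrist_force: [0.6, -0.5, -3.0]
opening: 0.0608
grasp_force: 25.0
time_s: 6.45
eef_pos: [0.4938, 0.3303, 0.0943]
eef_rot: [0.001, -0.089, 0.996, 0.0]
wrist_force: [0.2, 0.3, -2.7]
opening: 0.0607
grasp_force: 25.0
time_s: 6.95
eef_pos: [0.4935, 0.3302, 0.0935]
eef_rot: [0.0, -0.089, 0.996, -0.0]
wrist_force: [-0.3, -0.2, 0.3]
opening: 0.0796
grasp_force: 0.0
time_s: 7.45
eef_pos: [0.4945, 0.3309, 0.2365]
eef_rot: [0.002, -0.089, 0.996, 0.001]
wrist_force: [0.3, 0.0, -1.4]
opening: 0.0851
grasp_force: 0.0
shift [-0.0115 -0.3796  0.0057] rot [0.002 0.004 0.005] t 7.5 F [ 0.3  0.  -1.4] q7 1.14
```

```bash

H="python3 -m handwheel"
$H '[[0.085,0,-0.06,0,0,0,0],[0.085,0,-0.12,0,0,0,0],[0.085,0,-0.18,0,0,0,0],[0.085,0,-0.24,0,0,0,0],[0.085,-0.005,-0.28,0,0,0,0]]'
$H '[[0.085,-0.006,-0.05,0,0,0,0],[0.085,-0.006,-0.1,0.005,0,0,0],[0.085,-0.006,-0.1,0.005,0,0,0],[0.085,-0.006,-0.1,0.005,0,0,0]]'
python3 - <<'E'
from h import *
a=save("scene","s2")
cv2.imwrite("pics/g2.png",cv2.resize(a[90:290,170:400],(690,600)))
E
python3 go.py 0.5735 -0.0406 0.09 100
```

```text
time_s: 8.07
eef_pos: [0.548, 0.0525, 0.2327]
eef_rot: [-0.0, -0.088, 0.996, -0.0]
wrist_force: [0.2, 0.4, -0.5]
opening: 0.0852
grasp_force: 0.0
time_s: 8.57
eef_pos: [0.5716, -0.0414, 0.2276]
eef_rot: [-0.001, -0.09, 0.996, 0.0]
wrist_force: [-0.0, 1.0, 0.2]
opening: 0.085
grasp_force: 0.0
shift [-0.0019 -0.0002  0.1379] rot [ 0.    -0.001  0.006] t 8.6 F [ 0.5  0.7 -0.1] q7 1.86
```

View pics/g2.png

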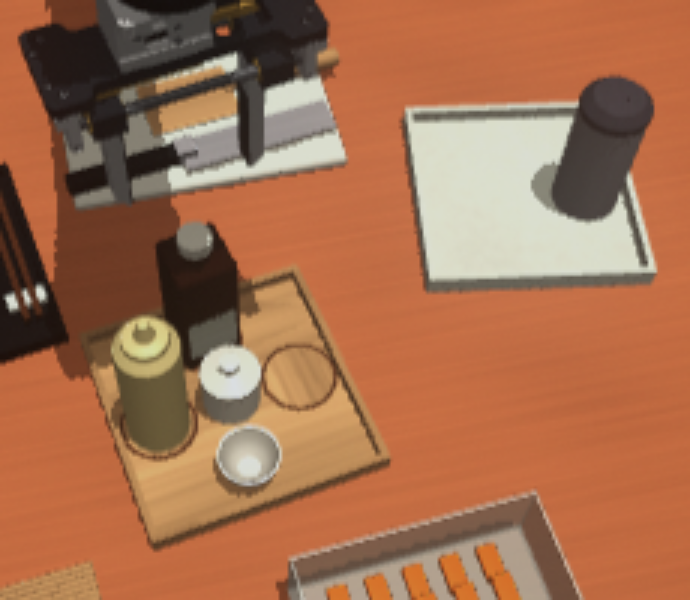

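The shaker stands upright in the side tray at (603,150). The left ring is free at (300,377), the soy bottle is untouched, and the open gripper is above and behind it.

```bash

python3 -c "
from h import *
print(plane('scene',270,215.7,.006))"
H="python3 -m handwheel"
$H '[[0.085,-0.002,0,0.05,0,0,0],[0.085,-0.002,0,0.1,0,0,0],[0.085,-0.002,0,0.13,0,0,0],[0.085,-0.002,0,0.138,0,0,0],[0.085,-0.002,0,0.138,0,0,0]]'
$H '[[0.03,0,0,0,0,0,0],[0.03,0,0,0,0,0,0],[0.03,0,0,0,0,0,0],[0.03,0,0,0,0,0,0],[0.03,0,0,0,0,0,0]]' 30
python3 -c "
from h import *
s=bot.get_state();print(s['eef_pos'],s['eef_rot'])"
$H '[[0.03,0,0,-0.04,0,0,0],[0.03,0,0,-0.09,0,0,0],[0.03,0,0,-0.14,0,0,0],[0.03,0,0,-0.18,0,0,0],[0.03,0,0,-0.18,0,0,0]]'
python3 go.py 0.532 0.2221 0.269 100
```

```text
[0.62816225 0.03341903 0.006     ]
time_s: 9.25
eef_pos: [0.5742, -0.0408, 0.0909]
eef_rot: [0.0, -0.09, 0.996, -0.0]
wrist_force: [-0.1, -0.4, -0.1]
opening: 0.0849
grasp_force: 0.0
time_s: 9.88
eef_pos: [0.5741, -0.0413, 0.0907]
eef_rot: [0.0, -0.09, 0.996, 0.0]
wrist_force: [-0.3, 1.4, 4.0]
opening: 0.05
grasp_force: 29.6
[ 0.57409579 -0.04133927  0.09071883] [ 1.68321802e-04 -8.95505500e-02  9.95982264e-01  1.18469546e-05]
time_s: 10.5
eef_pos: [0.5749, -0.0416, 0.2728]
eef_rot: [0.002, -0.089, 0.996, -0.0]
wrist_force: [-0.9, -0.5, -6.0]
opening: 0.0502
grasp_force: 29.7
shift [-0.0048  0.2671  0.0037] rot [-0.001  0.004  0.005] t 10.5 F [-0.9 -0.5 -6. ] q7 1.85
```

```bash

H="python3 -m handwheel"
$H '[[0.03,-0.001,0.04,0,0,0,0],[0.03,-0.002,0.09,0,0,0,0],[0.03,-0.003,0.14,0,0,0,0],[0.03,-0.004,0.19,0,0,0,0],[0.03,-0.004,0.23,0,0,0,0]]'
$H '[[0.03,-0.001,0.03,0,0,0,0],[0.03,-0.001,0.037,0,0,0,0],[0.03,-0.001,0.037,0,0,0,0],[0.03,-0.001,0.037,0,0,0,0]]'
$H '[[0.03,0,0,0.04,0,0,0],[0.03,0,0,0.09,0,0,0],[0.03,0,0,0.13,0,0,0],[0.03,0,0,0.16,0,0,0],[0.03,0,0,0.17,0,0,0]]'
python3 go.py 0.532 0.2221 0.091 100
```

```text
time_s: 11.12
eef_pos: [0.5355, 0.1875, 0.2685]
eef_rot: [-0.001, -0.09, 0.996, -0.0]
wrist_force: [0.5, -0.8, -5.3]
opening: 0.0504
grasp_force: 29.7
time_s: 11.62
eef_pos: [0.5314, 0.2209, 0.27]
eef_rot: [-0.0, -0.089, 0.996, -0.0]
wrist_force: [-0.1, -0.2, -4.8]
opening: 0.0498
grasp_force: 29.7
time_s: 12.25
eef_pos: [0.5308, 0.2209, 0.099]
eef_rot: [-0.001, -0.089, 0.996, -0.001]
wrist_force: [0.2, 0.0, -4.4]
opening: 0.05
grasp_force: 29.7
shift [-0.0014  0.001   0.0079] rot [-0.001 -0.002  0.003] t 12.2 F [ 0.2  0.  -4.4] q7 1.37
```

```bash

H="python3 -m handwheel"
$H '[[0.03,0,0,0.004,0,0,0],[0.03,0,0,0.007,0,0,0],[0.03,0,0,0.009,0,0,0],[0.03,0,0,0.009,0,0,0]]'
$H '[[0.075,0,0,0,0,0,0],[0.075,0,0,0,0,0,0],[0.075,0,0,0,0,0,0],[0.075,0,0,0,0,0,0]]'
$H '[[0.075,0,0,-0.05,0,0,0],[0.08,0,0,-0.1,0,0,0],[0.085,0,0,-0.14,0,0,0],[0.085,0,0,-0.14,0,0,0]]'
python3 go.py 0.6445 -0.091 0.23 100
```

```text
time_s: 12.75
eef_pos: [0.5314, 0.2223, 0.0918]
eef_rot: [0.0, -0.089, 0.996, 0.0]
wrist_force: [-0.2, 0.2, -4.9]
opening: 0.05
grasp_force: 29.7
time_s: 13.25
eef_pos: [0.5313, 0.2222, 0.0915]
eef_rot: [0.0, -0.089, 0.996, -0.0]
wrist_force: [-0.2, -0.9, -0.5]
opening: 0.0748
grasp_force: 0.0
time_s: 13.75
eef_pos: [0.5325, 0.2227, 0.2345]
eef_rot: [0.002, -0.089, 0.996, 0.001]
wrist_force: [-0.7, -0.4, -0.0]
opening: 0.0852
grasp_force: 0.0
shift [-0.0543 -0.3286  0.0042] rot [0.001 0.005 0.005] t 13.8 F [-0.7 -0.4 -0. ] q7 1.35
```

```bash

H="python3 -m handwheel"
$H '[[0.085,-0.01,-0.06,0,0,0,0],[0.085,-0.02,-0.12,0,0,0,0],[0.085,-0.03,-0.18,0,0,0,0],[0.085,-0.04,-0.24,0,0,0,0],[0.085,-0.05,-0.28,0,0,0,0]]'
$H '[[0.085,-0.004,-0.048,0,0,0,0],[0.085,-0.004,-0.048,0,0,0,0],[0.085,-0.004,-0.048,0,0,0,0]]'
python3 go.py 0.645 -0.091 0.09 100
python3 - <<'E'
from h import *
a=save("scene","s3")
cv2.imwrite("pics/g3.png",cv2.resize(a[90:290,170:400],(690,600)))
E
```

```text
time_s: 14.38
eef_pos: [0.6304, -0.0476, 0.2304]
eef_rot: [-0.001, -0.088, 0.996, -0.0]
wrist_force: [0.2, 1.1, 0.8]
opening: 0.0849
grasp_force: 0.0
time_s: 14.75
eef_pos: [0.6425, -0.0905, 0.2305]
eef_rot: [-0.001, -0.09, 0.996, 0.0]
wrist_force: [-0.1, 0.7, 0.5]
opening: 0.0846
grasp_force: 0.0
shift [-0.0025 -0.001   0.1405] rot [ 0.    -0.001  0.005] t 14.8 F [-0.1  0.7  0.5] q7 1.95
```

View pics/g3.png

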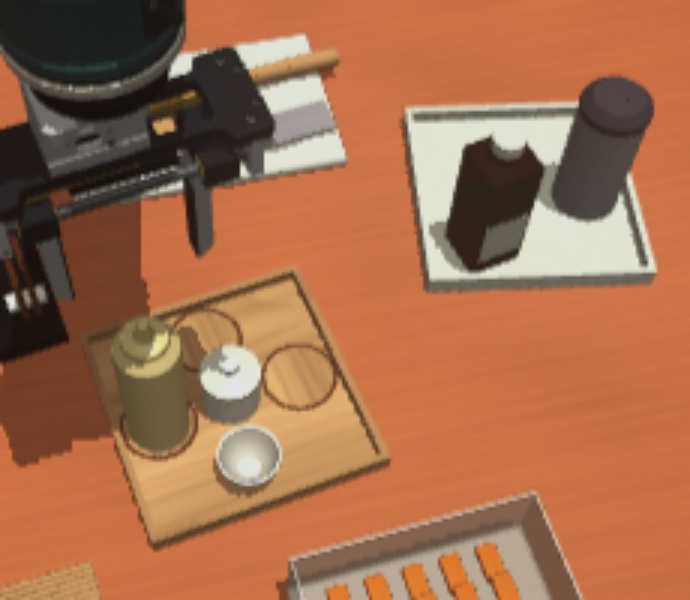

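The soy bottle (495,205) and shaker (603,150) stand in the side tray. The squeeze bottle at (150,385), pot and bowl are untouched. Next I take the squeeze bottle.

```bash

H="python3 -m handwheel"
$H '[[0.085,-0.0025,-0.001,0.05,0,0,0],[0.085,-0.0025,-0.001,0.1,0,0,0],[0.085,-0.0025,-0.001,0.13,0,0,0],[0.085,-0.0025,-0.001,0.1405,0,0,0],[0.085,-0.0025,-0.001,0.1405,0,0,0]]'
$H '[[0.03,0,0,0,0,0,0],[0.03,0,0,0,0,0,0],[0.03,0,0,0,0,0,0],[0.03,0,0,0,0,0,0],[0.03,0,0,0,0,0,0]]' 25
$H '[[0.03,0,0,-0.04,0,0,0],[0.03,0,0,-0.09,0,0,0],[0.03,0,0,-0.14,0,0,0],[0.03,0,0,-0.18,0,0,0],[0.03,0,0,-0.18,0,0,0]]'
python3 go.py 0.4234 0.2401 0.269 100
```

```text
time_s: 15.42
eef_pos: [0.6456, -0.0908, 0.0912]
eef_rot: [-0.0, -0.09, 0.996, 0.0]
wrist_force: [-0.1, -0.4, 0.1]
opening: 0.0851
grasp_force: 0.0
time_s: 16.05
eef_pos: [0.6457, -0.0915, 0.0913]
eef_rot: [0.0, -0.089, 0.996, -0.0]
wrist_force: [-0.6, 1.1, 4.1]
opening: 0.0515
grasp_force: 25.0
time_s: 16.68
eef_pos: [0.6465, -0.0918, 0.2738]
eef_rot: [0.002, -0.089, 0.996, -0.0]
wrist_force: [-0.2, 1.1, -5.0]
opening: 0.0517
grasp_force: 25.0
shift [0.1604 0.3663 0.0037] rot [-0.001  0.004  0.005] t 16.7 F [-0.2  1.1 -5. ] q7 1.95
```

```bash

H="python3 -m handwheel"
$H '[[0.03,0.016,0.036,0,0,0,0],[0.03,0.036,0.082,0,0,0,0],[0.03,0.056,0.128,0,0,0,0],[0.03,0.076,0.174,0,0,0,0],[0.03,0.092,0.21,0,0,0,0]]'
$H '[[0.03,0.02,0.046,0,0,0,0],[0.03,0.04,0.092,0,0,0,0],[0.03,0.06,0.135,0,0,0,0],[0.03,0.068,0.156,0,0,0,0],[0.03,0.068,0.156,0,0,0,0]]'
$H '[[0.03,0,0,0,0,0,0],[0.03,0,0,0.04,0,0,0],[0.03,0,0,0.09,0,0,0],[0.03,0,0,0.14,0,0,0],[0.03,0,0,0.165,0,0,0]]'
python3 go.py 0.4234 0.2401 0.0915 100
```

```text
time_s: 17.3
eef_pos: [0.5157, 0.1003, 0.2696]
eef_rot: [-0.001, -0.09, 0.996, -0.0]
wrist_force: [-0.1, 0.5, -2.1]
opening: 0.0516
grasp_force: 25.0
time_s: 17.92
eef_pos: [0.4214, 0.2412, 0.2697]
eef_rot: [-0.001, -0.091, 0.996, -0.0]
wrist_force: [-0.4, -0.6, -3.5]
opening: 0.0516
grasp_force: 25.0
time_s: 18.55
eef_pos: [0.4223, 0.2383, 0.1033]
eef_rot: [-0.001, -0.089, 0.996, -0.001]
wrist_force: [0.4, 0.0, -2.8]
opening: 0.0516
grasp_force: 25.0
shift [-0.0015  0.0016  0.0118] rot [-0.002 -0.003  0.003] t 18.6 F [ 0.4  0.  -2.8] q7 1.2
```

```bash

H="python3 -m handwheel"
$H '[[0.03,0,0,0.006,0,0,0],[0.03,0,0,0.01,0,0,0],[0.03,0,0,0.0125,0,0,0],[0.03,0,0,0.0125,0,0,0]]'
$H '[[0.075,0,0,0,0,0,0],[0.075,0,0,0,0,0,0],[0.075,0,0,0,0,0,0],[0.075,0,0,0,0,0,0]]'
$H '[[0.075,0,0,-0.05,0,0,0],[0.08,0,0,-0.1,0,0,0],[0.085,0,0,-0.14,0,0,0],[0.085,0,0,-0.14,0,0,0]]'
$H '[[0.085,-0.04,-0.05,0,0,0,0],[0.085,-0.08,-0.1,0,0,0,0],[0.085,-0.12,-0.15,0,0,0,0],[0.085,-0.15,-0.18,0,0,0,0],[0.085,-0.15,-0.18,0,0,0,0]]'
python3 go.py 0.635 -0.0295 0.12 100
```

```text
time_s: 19.05
eef_pos: [0.4232, 0.2403, 0.094]
eef_rot: [0.0, -0.089, 0.996, 0.0]
wrist_force: [0.3, -0.2, -2.1]
opening: 0.0518
grasp_force: 25.0
time_s: 19.55
eef_pos: [0.4229, 0.2401, 0.0936]
eef_rot: [0.0, -0.089, 0.996, 0.0]
wrist_force: [-0.8, -0.9, -1.6]
opening: 0.0751
grasp_force: 0.0
time_s: 20.05
eef_pos: [0.424, 0.2408, 0.2361]
eef_rot: [0.002, -0.089, 0.996, 0.001]
wrist_force: [1.4, -0.7, -0.3]
opening: 0.0852
grasp_force: 0.0
time_s: 20.68
eef_pos: [0.6038, 0.0866, 0.2316]
eef_rot: [-0.001, -0.087, 0.996, -0.001]
wrist_force: [0.2, 0.6, -0.4]
opening: 0.0851
grasp_force: 0.0
shift [-0.0107 -0.1196  0.1118] rot [-0.002 -0.002  0.   ] t 20.7 F [ 0.2  0.6 -0.4] q7 1.63
```

```bash

H="python3 -m handwheel"
$H '[[0.085,-0.005,-0.06,0,0,0,0],[0.085,-0.011,-0.12,0.01,0,0,0],[0.085,-0.011,-0.12,0.06,0,0,0],[0.085,-0.011,-0.12,0.112,0,0,0],[0.085,-0.011,-0.12,0.112,0,0,0]]'
python3 - <<'E'
from h import *
a=save("scene","s4")
cv2.imwrite("pics/g4.png",cv2.resize(a[90:290,170:400],(690,600)))
E
python3 go.py 0.635 -0.0295 0.017 100
```

```text
time_s: 21.3
eef_pos: [0.6319, -0.0254, 0.1179]
eef_rot: [-0.004, -0.09, 0.996, 0.0]
wrist_force: [-1.0, -0.1, -0.0]
opening: 0.0851
grasp_force: 0.0
shift [-0.0009 -0.0041  0.1038] rot [ 0.    -0.003  0.005] t 21.4 F [0.  0.4 1. ] q7 1.86
```

View pics/g4.png

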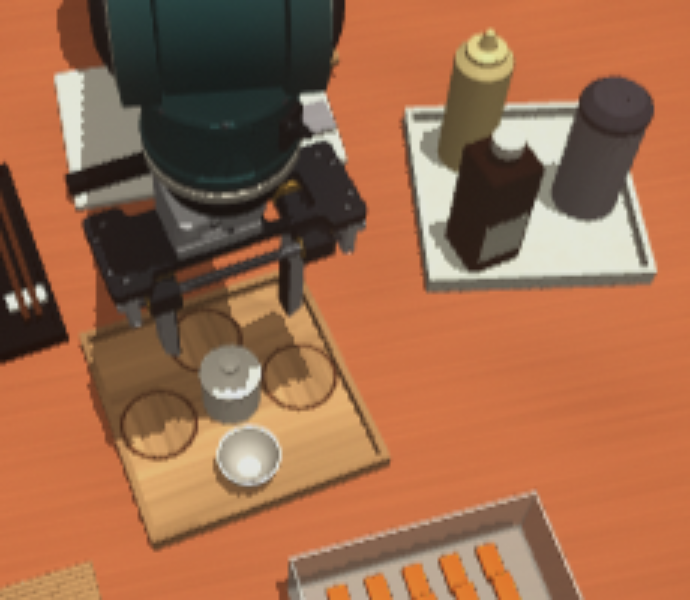

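All three stand in the side tray and the rings are free at (300,377), (159,424) and (206,341). The fingers hover either side of the pot at (230,380). I settle, then descend.

```bash

H="python3 -m handwheel"
$H '[[0.085,0,0,0.02,0,0,0],[0.085,0,0,0.02,0,0,0],[0.085,0,0,0.02,0,0,0]]'
python3 go.py 0.635 -0.0295 0.017 100
python3 -c "
from h import *
for k,u,v in(('left',300,377),('right',159,424),('front',206,341)): print(k,plane('scene',170+u/3,90+v/3,.006).round(4))"
```

```text
time_s: 21.72
eef_pos: [0.6352, -0.0263, 0.1025]
eef_rot: [0.001, -0.09, 0.996, -0.0]
wrist_force: [-0.2, 0.7, 0.0]
opening: 0.0852
grasp_force: 0.0
shift [ 0.0008 -0.0031  0.0855] rot [-0.     0.001  0.005] t 21.7 F [-0.2  0.7  0. ] q7 1.87
left [0.6281 0.0334 0.006 ]
right [ 0.6462 -0.0896  0.006 ]
front [ 0.5767 -0.0372  0.006 ]
```

```bash

H="python3 -m handwheel"
$H '[[0.085,0,-0.003,0.03,0,0,0],[0.085,0,-0.003,0.06,0,0,0],[0.085,0,-0.003,0.08,0,0,0],[0.085,0,-0.003,0.0855,0,0,0],[0.085,0,-0.003,0.0855,0,0,0]]'
$H '[[0.03,0,0,0,0,0,0],[0.03,0,0,0,0,0,0],[0.03,0,0,0,0,0,0],[0.03,0,0,0,0,0,0],[0.03,0,0,0,0,0,0]]' 20
python3 go.py 0.635 -0.0295 0.017 100
$H '[[0.03,0,0,-0.04,0,0,0],[0.03,0,0,-0.09,0,0,0],[0.03,0,0,-0.11,0,0,0],[0.03,0,0,-0.11,0,0,0]]'
python3 go.py 0.4645 -0.2687 0.13 100
python3 - <<'E'
from h import *
a=save("scene","s5")
cv2.imwrite("pics/g5.png",cv2.resize(a[90:290,170:400],(690,600)))
E
```

```text
time_s: 22.35
eef_pos: [0.6356, -0.0294, 0.0165]
eef_rot: [0.0, -0.089, 0.996, -0.0]
wrist_force: [-0.3, -0.6, 0.5]
opening: 0.0849
grasp_force: 0.0
time_s: 22.98
eef_pos: [0.6353, -0.0292, 0.0162]
eef_rot: [0.0, -0.09, 0.996, 0.0]
wrist_force: [-1.0, 1.5, 2.9]
opening: 0.048
grasp_force: 20.0
shift [ 0.0004 -0.0002 -0.0008] rot [-0.     0.     0.005] t 23.0 F [-1.   1.5  2.9] q7 1.9
time_s: 23.48
eef_pos: [0.6357, -0.0293, 0.1266]
eef_rot: [0.001, -0.09, 0.996, -0.0]
wrist_force: [0.3, -0.4, -2.8]
opening: 0.0485
grasp_force: 20.0
shift [ 0.2111 -0.2051 -0.0037] rot [-0.     0.002  0.005] t 23.5 F [ 0.3 -0.4 -2.8] q7 1.87
```

View pics/g5.png

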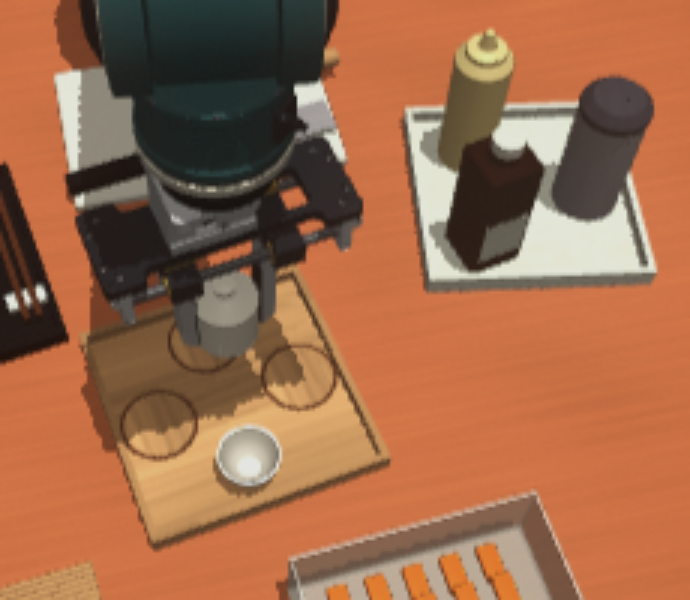

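The pot is held upright between the fingers at (228,310), and the bowl at (248,455) is unmoved. Next I carry it to the disc.

```bash

H="python3 -m handwheel"
$H '[[0.03,0.03,-0.03,0,0,0,0],[0.03,0.06,-0.06,0,0,0,0],[0.03,0.09,-0.09,0,0,0,0],[0.03,0.12,-0.12,0,0,0,0],[0.03,0.15,-0.15,0,0,0,0]]'
$H '[[0.03,0.03,-0.03,0,0,0,0],[0.03,0.061,-0.055,0,0,0,0],[0.03,0.061,-0.055,0,0,0,0],[0.03,0.061,-0.055,0,0,0,0]]'
python3 go.py 0.4645 -0.2687 0.0235 100
```

```text
time_s: 24.15
eef_pos: [0.5126, -0.2043, 0.124]
eef_rot: [-0.001, -0.09, 0.996, 0.0]
wrist_force: [0.3, -0.1, -0.8]
opening: 0.0481
grasp_force: 20.0
time_s: 24.65
eef_pos: [0.464, -0.2679, 0.1247]
eef_rot: [-0.001, -0.09, 0.996, 0.0]
wrist_force: [0.9, -0.3, -1.7]
opening: 0.0483
grasp_force: 20.0
shift [-0.0006 -0.001   0.1012] rot [ 0.001 -0.002  0.005] t 24.6 F [ 0.9 -0.3 -1.7] q7 2.35
```

```bash

H="python3 -m handwheel"
$H '[[0.03,-0.001,-0.001,0.04,0,0,0],[0.03,-0.001,-0.001,0.075,0,0,0],[0.03,-0.001,-0.001,0.092,0,0,0],[0.03,-0.001,-0.001,0.098,0,0,0],[0.03,-0.001,-0.001,0.1,0,0,0]]'
$H '[[0.03,0,0,0.001,0,0,0],[0.03,0,0,0.001,0,0,0]]'
python3 go.py 0.4645 -0.2687 0.0225 100
```

```text
time_s: 25.28
eef_pos: [0.4659, -0.2695, 0.0264]
eef_rot: [0.0, -0.09, 0.996, -0.0]
wrist_force: [-1.2, 0.1, -1.4]
opening: 0.0482
grasp_force: 20.0
time_s: 25.52
eef_pos: [0.4657, -0.2696, 0.0256]
eef_rot: [0.0, -0.089, 0.996, -0.0]
wrist_force: [0.3, -0.6, -2.2]
opening: 0.0479
grasp_force: 20.0
shift [0.001  0.0011 0.0031] rot [-0.001  0.001  0.005] t 25.5 F [ 0.3 -0.6 -2.2] q7 2.41
```

```bash

H="python3 -m handwheel"
$H '[[0.03,0.001,0.001,0.001,0,0,0],[0.03,0.001,0.001,0.003,0,0,0],[0.03,0.001,0.001,0.003,0,0,0]]'
$H '[[0.07,0,0,0,0,0,0],[0.07,0,0,0,0,0,0],[0.07,0,0,0,0,0,0],[0.07,0,0,0,0,0,0]]'
$H '[[0.07,0,0,-0.04,0,0,0],[0.07,0,0,-0.09,0,0,0],[0.08,0,0,-0.14,0,0,0],[0.085,0,0,-0.19,0,0,0],[0.085,0,0,-0.21,0,0,0]]'
$H '[[0.085,0,0.06,0,0,0,0],[0.085,0,0.12,0,0,0,0],[0.085,0,0.18,0,0,0,0],[0.085,0,0.24,0,0,0,0],[0.085,0,0.3,0,0,0,0]]'
python3 - <<'E'
from h import *
a=save("scene","s6");b=save("top","t6")
W=np.hstack([cv2.resize(a[90:290,90:290],(400,400)),cv2.resize(b[150:310,310:470],(400,400))]);cv2.imwrite("pics/g6.png",W)
E
python3 go.py 0.4234 0.2401 0.23 100
```

```text
time_s: 25.9
eef_pos: [0.4644, -0.2686, 0.0221]
eef_rot: [0.0, -0.09, 0.996, -0.0]
wrist_force: [0.7, 1.1, 1.7]
opening: 0.0483
grasp_force: 20.0
time_s: 26.4
eef_pos: [0.4642, -0.2687, 0.022]
eef_rot: [-0.0, -0.089, 0.996, -0.0]
wrist_force: [-0.1, 0.3, 0.8]
opening: 0.0699
grasp_force: 0.0
time_s: 27.02
eef_pos: [0.4648, -0.2691, 0.2349]
eef_rot: [0.002, -0.089, 0.996, -0.001]
wrist_force: [0.2, 0.1, 0.0]
opening: 0.085
grasp_force: 0.0
time_s: 27.65
eef_pos: [0.41, 0.0283, 0.2322]
eef_rot: [0.0, -0.089, 0.996, -0.0]
wrist_force: [1.3, 0.4, -0.0]
opening: 0.085
grasp_force: 0.0
shift [-0.0521  0.2025  0.0023] rot [0.001 0.    0.011] t 27.8 F [ 0.4 -1.8 -0.3] q7 1.61
```

View pics/g6.png

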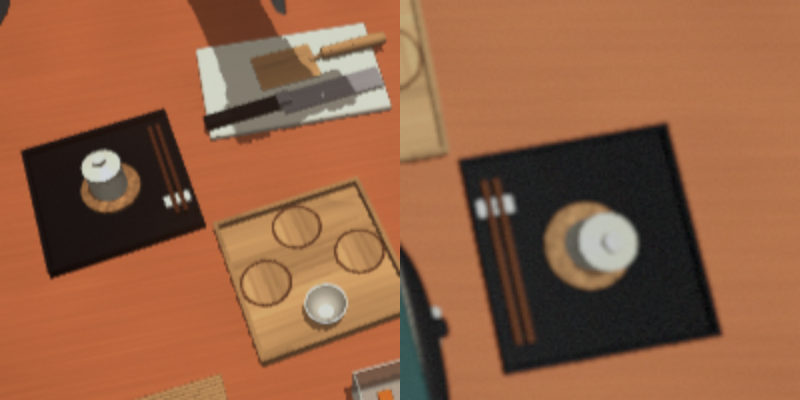

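The pot stands upright on the cork disc, with its lid at (101,163) in the scene crop and (608,241) in the top crop. I check its centre, then fetch the squeeze bottle.

```bash

python3 -c "
from h import *
print(two('scene',(140.5,172.5),'top',(393.2,246.4)),plane('top',393.2,246.4,.07),plane('scene',140.5,171.5,.067))"
H="python3 -m handwheel"
$H '[[0.085,-0.01,0.05,0,0,0,0],[0.085,-0.025,0.1,0,0,0,0],[0.085,-0.04,0.15,0,0,0,0],[0.085,-0.05,0.2,0,0,0,0],[0.085,-0.052,0.2025,0,0,0,0]]'
$H '[[0.075,0,0,0,0,0,0],[0.075,0,0,0,0,0,0]]'
python3 go.py 0.423 0.2401 0.0935 100
```

```text
(array([ 0.46615569, -0.26841805,  0.06235573]), np.float64(0.003321738287473725)) [ 0.46560972 -0.26732092  0.07      ] [ 0.46734492 -0.2656351   0.067     ]
time_s: 28.38
eef_pos: [0.4252, 0.238, 0.2317]
eef_rot: [-0.0, -0.092, 0.996, 0.0]
wrist_force: [0.0, -0.7, 0.3]
opening: 0.085
grasp_force: 0.0
time_s: 28.62
eef_pos: [0.426, 0.2338, 0.232]
eef_rot: [0.0, -0.089, 0.996, -0.0]
wrist_force: [-0.7, -0.4, 0.6]
opening: 0.0749
grasp_force: 0.0
shift [0.0018 0.0067 0.1385] rot [-0.    -0.     0.003] t 28.6 F [-0.7 -0.4  0.6] q7 1.17
```

```bash

H="python3 -m handwheel"
$H '[[0.075,0.0018,0.0067,0,0,0,0],[0.075,0.0018,0.0067,0.05,0,0,0],[0.075,0.0018,0.0067,0.1,0,0,0],[0.075,0.0018,0.0067,0.135,0,0,0],[0.075,0.0018,0.0067,0.1405,0,0,0]]'
$H '[[0.075,0,0,0,0,0,0],[0.03,0,0,0,0,0,0],[0.03,0,0,0,0,0,0],[0.03,0,0,0,0,0,0],[0.03,0,0,0,0,0,0]]' 25
$H '[[0.03,0,0,0,0,0,0]]'
$H '[[0.03,0,0,-0.04,0,0,0],[0.03,0,0,-0.09,0,0,0],[0.03,0,0,-0.14,0,0,0],[0.03,0,0,-0.18,0,0,0],[0.03,0,0,-0.18,0,0,0]]'
python3 go.py 0.6453 -0.0912 0.269 100
```

```text
time_s: 29.25
eef_pos: [0.4218, 0.2407, 0.09]
eef_rot: [-0.001, -0.089, 0.996, -0.001]
wrist_force: [0.4, 0.2, 0.7]
opening: 0.0753
grasp_force: 0.0
time_s: 29.88
eef_pos: [0.4233, 0.2415, 0.0921]
eef_rot: [0.001, -0.089, 0.996, 0.0]
wrist_force: [-0.9, -1.0, 7.5]
opening: 0.052
grasp_force: 25.0
time_s: 30.0
eef_pos: [0.4233, 0.2415, 0.0921]
eef_rot: [0.001, -0.089, 0.996, 0.0]
wrist_force: [-0.5, -1.3, 8.5]
opening: 0.0519
grasp_force: 25.0
time_s: 30.62
eef_pos: [0.4237, 0.2419, 0.274]
eef_rot: [0.002, -0.089, 0.996, 0.001]
wrist_force: [-0.4, 0.3, -3.9]
opening: 0.052
grasp_force: 25.0
shift [-0.1587 -0.3673  0.0051] rot [0.001 0.004 0.005] t 30.6 F [-0.4  0.3 -3.9] q7 1.16
```

```bash

H="python3 -m handwheel"
$H '[[0.03,-0.016,-0.036,0,0,0,0],[0.03,-0.036,-0.082,0,0,0,0],[0.03,-0.056,-0.128,0,0,0,0],[0.03,-0.076,-0.174,0,0,0,0],[0.03,-0.092,-0.21,0,0,0,0]]'
$H '[[0.03,-0.02,-0.046,0,0,0,0],[0.03,-0.04,-0.092,0,0,0,0],[0.03,-0.06,-0.135,0,0,0,0],[0.03,-0.067,-0.157,0,0,0,0],[0.03,-0.067,-0.157,0,0,0,0]]'
$H '[[0.03,0,0,0,0,0,0],[0.03,0,0,0.04,0,0,0],[0.03,0,0,0.09,0,0,0],[0.03,0,0,0.13,0,0,0],[0.03,0,0,0.15,0,0,0]]'
python3 go.py 0.6453 -0.0910 0.0915 100
```

```text
time_s: 31.25
eef_pos: [0.551, 0.0491, 0.27]
eef_rot: [-0.001, -0.089, 0.996, -0.0]
wrist_force: [-0.2, 1.7, -2.8]
opening: 0.0517
grasp_force: 25.0
time_s: 31.88
eef_pos: [0.6444, -0.0928, 0.2699]
eef_rot: [-0.001, -0.088, 0.996, -0.0]
wrist_force: [-0.4, -0.1, -4.2]
opening: 0.0516
grasp_force: 25.0
time_s: 32.5
eef_pos: [0.6437, -0.0899, 0.1198]
eef_rot: [-0.001, -0.09, 0.996, 0.0]
wrist_force: [-0.2, 0.1, -2.6]
opening: 0.0516
grasp_force: 25.0
shift [-0.0015 -0.0014  0.0282] rot [ 0.001 -0.002  0.006] t 32.5 F [-0.2  0.1 -2.6] q7 1.91
```

```bash

H="python3 -m handwheel"
$H '[[0.03,0,-0.001,0.015,0,0,0],[0.03,0,-0.001,0.025,0,0,0],[0.03,0,-0.001,0.029,0,0,0],[0.03,0,-0.001,0.029,0,0,0],[0.03,0,-0.001,0.029,0,0,0]]'
python3 go.py 0.6453 -0.0910 0.0915 100
```

```text
time_s: 33.12
eef_pos: [0.6453, -0.0925, 0.0932]
eef_rot: [0.0, -0.089, 0.996, -0.0]
wrist_force: [0.4, -0.1, -2.6]
opening: 0.0518
grasp_force: 25.0
shift [-0.0003  0.0015  0.0017] rot [-0.     0.001  0.005] t 33.1 F [ 0.4 -0.1 -2.6] q7 1.91
```

```bash

H="python3 -m handwheel"
$H '[[0.03,0,0.0015,0.001,0,0,0],[0.03,0,0.0015,0.002,0,0,0],[0.03,0,0.0015,0.002,0,0,0]]'
$H '[[0.075,0,0,0,0,0,0],[0.075,0,0,0,0,0,0],[0.075,0,0,0,0,0,0],[0.075,0,0,0,0,0,0]]'
$H '[[0.075,0,0,-0.05,0,0,0],[0.075,0,0,-0.1,0,0,0],[0.075,0,0,-0.14,0,0,0],[0.075,0,0,-0.14,0,0,0]]'
$H '[[0.075,0.01,0.06,0,0,0,0],[0.075,0.02,0.12,0,0,0,0],[0.075,0.03,0.18,0,0,0,0],[0.075,0.04,0.24,0,0,0,0],[0.075,0.05,0.29,0,0,0,0]]'
$H '[[0.075,0,0,0,0,0,0]]'
python3 go.py 0.5315 0.2222 0.23 100
```

```text
time_s: 33.5
eef_pos: [0.6455, -0.0915, 0.0921]
eef_rot: [0.001, -0.089, 0.996, -0.0]
wrist_force: [-2.9, -2.0, 13.1]
opening: 0.0515
grasp_force: 25.0
time_s: 34.0
eef_pos: [0.6446, -0.0909, 0.0904]
eef_rot: [-0.0, -0.09, 0.996, -0.0]
wrist_force: [0.1, 0.3, -0.6]
opening: 0.0747
grasp_force: 0.0
time_s: 34.5
eef_pos: [0.646, -0.0912, 0.2338]
eef_rot: [0.003, -0.089, 0.996, -0.0]
wrist_force: [0.3, 0.2, -1.2]
opening: 0.075
grasp_force: 0.0
time_s: 35.12
eef_pos: [0.5423, 0.1877, 0.2297]
eef_rot: [-0.0, -0.09, 0.996, -0.0]
wrist_force: [0.4, -0.3, -0.4]
opening: 0.0749
grasp_force: 0.0
time_s: 35.25
eef_pos: [0.5418, 0.1895, 0.2297]
eef_rot: [-0.001, -0.093, 0.996, 0.0]
wrist_force: [0.7, -0.5, -0.7]
opening: 0.075
grasp_force: 0.0
shift [ 0.0041  0.034  -0.0003] rot [ 0.001 -0.001  0.011] t 35.2 F [ 0.7 -0.5 -0.7] q7 1.38
```

```bash

H="python3 -m handwheel"
$H '[[0.075,0.004,0.033,0,0,0,0],[0.075,0.004,0.033,0,0,0,0],[0.075,0.004,0.033,0,0,0,0]]'
python3 - <<'E'
from h import *
a=save("scene","s7")
cv2.imwrite("pics/g7.png",cv2.resize(a[90:290,170:400],(690,600)))
E
python3 go.py 0.5313 0.2222 0.0905 100
```

```text
time_s: 35.62
eef_pos: [0.5342, 0.2161, 0.23]
eef_rot: [-0.0, -0.089, 0.996, -0.0]
wrist_force: [-0.2, 0.6, 0.6]
opening: 0.0752
grasp_force: 0.0
shift [0.0017 0.0067 0.1396] rot [-0.001 -0.     0.003] t 35.7 F [-0.9  1.4  0.5] q7 1.32
```

View pics/g7.png

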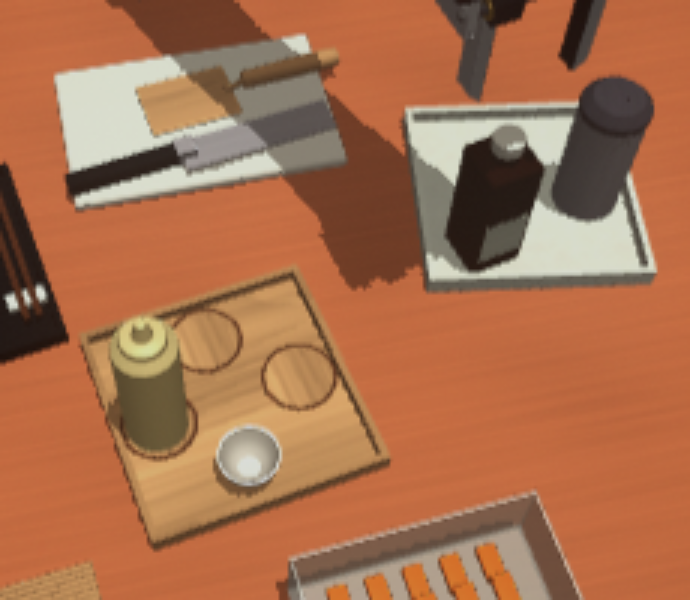

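The squeeze bottle is back upright in its ring at (152,390), with its nozzle at (139,325) against (143,323) before. The open fingers are above the soy bottle.

```bash

H="python3 -m handwheel"
$H '[[0.075,0.0017,0.0067,0,0,0,0],[0.075,0.0017,0.0067,0.05,0,0,0],[0.075,0.0017,0.0067,0.1,0,0,0],[0.075,0.0017,0.0067,0.13,0,0,0],[0.075,0.0017,0.0067,0.138,0,0,0]]'
$H '[[0.075,0,0,0,0,0,0],[0.03,0,0,0,0,0,0],[0.03,0,0,0,0,0,0],[0.03,0,0,0,0,0,0],[0.03,0,0,0,0,0,0]]' 30
$H '[[0.03,0,0,0,0,0,0]]'
$H '[[0.03,0,0,-0.04,0,0,0],[0.03,0,0,-0.09,0,0,0],[0.03,0,0,-0.14,0,0,0],[0.03,0,0,-0.18,0,0,0],[0.03,0,0,-0.18,0,0,0]]'
python3 go.py 0.574 -0.0412 0.269 100
```

```text
time_s: 36.3
eef_pos: [0.5302, 0.2231, 0.0909]
eef_rot: [-0.001, -0.089, 0.996, -0.001]
wrist_force: [0.5, 0.2, 0.7]
opening: 0.0749
grasp_force: 0.0
time_s: 36.92
eef_pos: [0.5314, 0.2236, 0.093]
eef_rot: [0.0, -0.089, 0.996, 0.0]
wrist_force: [-0.1, -0.5, 7.4]
opening: 0.0503
grasp_force: 29.8
time_s: 37.05
eef_pos: [0.5314, 0.2236, 0.0931]
eef_rot: [0.0, -0.089, 0.996, 0.0]
wrist_force: [-1.0, -1.2, 7.4]
opening: 0.05
grasp_force: 29.8
time_s: 37.67
eef_pos: [0.5319, 0.224, 0.275]
eef_rot: [0.002, -0.089, 0.996, 0.001]
wrist_force: [0.3, 0.8, -5.2]
opening: 0.05
grasp_force: 29.8
shift [ 0.0058 -0.2684  0.0057] rot [0.001 0.004 0.005] t 37.7 F [ 0.3  0.8 -5.2] q7 1.3
```

```bash

H="python3 -m handwheel"
$H '[[0.03,0.001,-0.04,0,0,0,0],[0.03,0.002,-0.09,0,0,0,0],[0.03,0.003,-0.14,0,0,0,0],[0.03,0.004,-0.19,0,0,0,0],[0.03,0.005,-0.23,0,0,0,0]]'
$H '[[0.03,0.0,-0.03,0,0,0,0],[0.03,0.0,-0.038,0,0,0,0],[0.03,0,-0.038,0,0,0,0],[0.03,0,-0.038,0,0,0,0]]'
$H '[[0.03,0,0,0.04,0,0,0],[0.03,0,0,0.09,0,0,0],[0.03,0,0,0.13,0,0,0],[0.03,0,0,0.155,0,0,0],[0.03,0,0,0.16,0,0,0]]'
$H '[[0.03,0,0,0,0,0,0],[0.03,0,0,0,0,0,0]]'
python3 go.py 0.574 -0.0412 0.0915 100
```

```text
time_s: 38.3
eef_pos: [0.5664, -0.0058, 0.2707]
eef_rot: [-0.001, -0.089, 0.996, -0.0]
wrist_force: [0.3, 1.0, -4.2]
opening: 0.0499
grasp_force: 29.8
time_s: 38.8
eef_pos: [0.5736, -0.0397, 0.2719]
eef_rot: [-0.0, -0.09, 0.996, 0.0]
wrist_force: [0.3, 0.8, -4.6]
opening: 0.05
grasp_force: 29.8
time_s: 39.42
eef_pos: [0.573, -0.04, 0.1111]
eef_rot: [-0.001, -0.09, 0.996, 0.0]
wrist_force: [0.6, 0.9, -4.4]
opening: 0.0498
grasp_force: 29.8
time_s: 39.67
eef_pos: [0.5746, -0.0409, 0.1137]
eef_rot: [0.001, -0.09, 0.996, -0.0]
wrist_force: [0.6, -0.3, -4.8]
opening: 0.0502
grasp_force: 29.8
shift [ 0.0007 -0.0002  0.0222] rot [-0.     0.002  0.005] t 39.7 F [ 0.6 -0.3 -4.8] q7 1.84
```

```bash

H="python3 -m handwheel"
$H '[[0.03,0.0005,0,0.012,0,0,0],[0.03,0.0005,0,0.018,0,0,0],[0.03,0.0005,0,0.0205,0,0,0],[0.03,0.0005,0,0.0205,0,0,0]]'
$H '[[0.075,0,0,0,0,0,0],[0.075,0,0,0,0,0,0],[0.075,0,0,0,0,0,0],[0.075,0,0,0,0,0,0]]'
$H '[[0.075,0,0,-0.05,0,0,0],[0.075,0,0,-0.1,0,0,0],[0.075,0,0,-0.14,0,0,0],[0.075,0,0,-0.14,0,0,0]]'
$H '[[0.08,0.005,0.06,0,0,0,0],[0.08,0.01,0.12,0,0,0,0],[0.085,0.01,0.18,0,0,0,0],[0.085,0.01,0.24,0,0,0,0],[0.085,0.01,0.3,0,0,0,0]]'
$H '[[0.085,0,0,0,0,0,0],[0.085,0,0,0,0,0,0]]'
python3 go.py 0.4936 0.3302 0.23 100
```

```text
time_s: 40.17
eef_pos: [0.5739, -0.0413, 0.0928]
eef_rot: [0.001, -0.089, 0.996, -0.0]
wrist_force: [-3.6, -0.0, 12.4]
opening: 0.0497
grasp_force: 29.9
time_s: 40.67
eef_pos: [0.5734, -0.0412, 0.0919]
eef_rot: [0.0, -0.089, 0.996, -0.0]
wrist_force: [0.1, -0.3, -0.0]
opening: 0.0745
grasp_force: 0.0
time_s: 41.18
eef_pos: [0.5747, -0.0412, 0.235]
eef_rot: [0.003, -0.089, 0.996, -0.0]
wrist_force: [0.6, 0.2, -0.1]
opening: 0.075
grasp_force: 0.0
time_s: 41.8
eef_pos: [0.5091, 0.2539, 0.231]
eef_rot: [-0.0, -0.089, 0.996, -0.0]
wrist_force: [-0.1, -0.2, 0.8]
opening: 0.085
grasp_force: 0.0
time_s: 42.05
eef_pos: [0.5099, 0.2516, 0.231]
eef_rot: [-0.001, -0.089, 0.996, -0.0]
wrist_force: [0.1, -0.7, -0.4]
opening: 0.085
grasp_force: 0.0
shift [0.0021 0.0802 0.001 ] rot [-0.001 -0.001  0.004] t 42.0 F [ 0.1 -0.7 -0.4] q7 1.24
```

```bash

H="python3 -m handwheel"
$H '[[0.085,0.001,0.04,0,0,0,0],[0.085,0.002,0.079,0,0,0,0],[0.085,0.002,0.079,0,0,0,0],[0.085,0.002,0.079,0,0,0,0]]'
$H '[[0.085,0,0,0,0,0,0],[0.085,0,0,0,0,0,0]]'
python3 go.py 0.4936 0.3302 0.0915 100
```

```text
time_s: 42.55
eef_pos: [0.4948, 0.3278, 0.2316]
eef_rot: [-0.0, -0.088, 0.996, -0.0]
wrist_force: [-0.2, -0.7, -0.7]
opening: 0.0848
grasp_force: 0.0
time_s: 42.8
eef_pos: [0.4944, 0.3287, 0.232]
eef_rot: [0.0, -0.089, 0.996, -0.0]
wrist_force: [-0.1, -0.3, -0.6]
opening: 0.085
grasp_force: 0.0
shift [0.0006 0.0016 0.1405] rot [-0.     0.     0.003] t 42.8 F [-0.1 -0.3 -0.6] q7 1.1
```

```bash

H="python3 -m handwheel"
$H '[[0.085,0.0006,0.0016,0.04,0,0,0],[0.085,0.0006,0.0016,0.09,0,0,0],[0.085,0.0006,0.0016,0.125,0,0,0],[0.085,0.0006,0.0016,0.14,0,0,0],[0.085,0.0006,0.0016,0.14,0,0,0]]'
$H '[[0.085,0,0,0,0,0,0],[0.03,0,0,0,0,0,0],[0.03,0,0,0,0,0,0],[0.03,0,0,0,0,0,0],[0.03,0,0,0,0,0,0]]' 25
$H '[[0.03,0,0,0,0,0,0]]'
$H '[[0.03,0,0,-0.04,0,0,0],[0.03,0,0,-0.09,0,0,0],[0.03,0,0,-0.14,0,0,0],[0.03,0,0,-0.18,0,0,0],[0.03,0,0,-0.18,0,0,0]]'
python3 go.py 0.6256 0.0295 0.269 100
```

```text
time_s: 43.42
eef_pos: [0.4932, 0.3309, 0.0919]
eef_rot: [-0.0, -0.089, 0.996, -0.0]
wrist_force: [-0.5, 0.6, -0.1]
opening: 0.0848
grasp_force: 0.0
time_s: 44.05
eef_pos: [0.4934, 0.3314, 0.0923]
eef_rot: [0.0, -0.09, 0.996, 0.0]
wrist_force: [0.1, 1.1, 4.5]
opening: 0.0607
grasp_force: 25.0
time_s: 44.18
eef_pos: [0.4933, 0.3314, 0.0923]
eef_rot: [0.0, -0.09, 0.996, 0.0]
wrist_force: [-0.4, 0.9, 5.7]
opening: 0.0608
grasp_force: 25.0
time_s: 44.8
eef_pos: [0.494, 0.3316, 0.2745]
eef_rot: [0.002, -0.089, 0.996, 0.001]
wrist_force: [0.4, -1.1, -2.9]
opening: 0.061
grasp_force: 25.0
shift [-0.0757 -0.3207  0.0053] rot [0.002 0.004 0.004] t 44.8 F [ 0.4 -1.1 -2.9] q7 1.1
```

```bash

H="python3 -m handwheel"
$H '[[0.03,-0.01,-0.04,0,0,0,0],[0.03,-0.02,-0.08,0,0,0,0],[0.03,-0.03,-0.13,0,0,0,0],[0.03,-0.04,-0.17,0,0,0,0],[0.03,-0.05,-0.21,0,0,0,0]]'
$H '[[0.03,-0.01,-0.04,0,0,0,0],[0.03,-0.02,-0.08,0,0,0,0],[0.03,-0.026,-0.111,0,0,0,0],[0.03,-0.026,-0.111,0,0,0,0],[0.03,-0.026,-0.111,0,0,0,0]]'
$H '[[0.03,0,0,0.04,0,0,0],[0.03,0,0,0.09,0,0,0],[0.03,0,0,0.13,0,0,0],[0.03,0,0,0.155,0,0,0],[0.03,0,0,0.16,0,0,0]]'
$H '[[0.03,0,0,0,0,0,0],[0.03,0,0,0,0,0,0]]'
python3 go.py 0.6256 0.0295 0.092 100
```

```text
time_s: 45.42
eef_pos: [0.5795, 0.1318, 0.2703]
eef_rot: [-0.001, -0.089, 0.996, -0.0]
wrist_force: [0.8, 0.3, -3.5]
opening: 0.0613
grasp_force: 25.0
time_s: 46.05
eef_pos: [0.6245, 0.0294, 0.2707]
eef_rot: [-0.001, -0.09, 0.996, 0.0]
wrist_force: [-0.3, -0.1, -3.3]
opening: 0.0605
grasp_force: 25.0
time_s: 46.68
eef_pos: [0.6238, 0.0299, 0.1102]
eef_rot: [-0.002, -0.09, 0.996, 0.0]
wrist_force: [-0.2, -0.2, -1.9]
opening: 0.0607
grasp_force: 25.0
time_s: 46.92
eef_pos: [0.6258, 0.0291, 0.1132]
eef_rot: [0.001, -0.09, 0.996, 0.0]
wrist_force: [-1.1, -0.3, -2.6]
opening: 0.061
grasp_force: 25.0
shift [0.0001 0.0004 0.0212] rot [-0.     0.002  0.005] t 46.9 F [-1.1 -0.3 -2.6] q7 1.71
```

Then release, rise, and retreat clear of both views.

```bash

H="python3 -m handwheel"
$H '[[0.03,0,0,0.012,0,0,0],[0.03,0,0,0.018,0,0,0],[0.03,0,0,0.0205,0,0,0],[0.03,0,0,0.0205,0,0,0]]'
$H '[[0.08,0,0,0,0,0,0],[0.08,0,0,0,0,0,0],[0.08,0,0,0,0,0,0],[0.08,0,0,0,0,0,0]]'
$H '[[0.08,0,0,-0.05,0,0,0],[0.08,0,0,-0.1,0,0,0],[0.08,0,0,-0.15,0,0,0],[0.08,0,0,-0.15,0,0,0]]'
$H '[[0.08,0.02,0.06,0,0,0,0],[0.08,0.04,0.12,0,0,0,0],[0.08,0.06,0.18,0,0,0,0],[0.08,0.08,0.24,0,0,0,0],[0.08,0.1,0.28,0,0,0,0]]'
$H '[[0.08,0.02,0.06,0,0,0,0],[0.08,0.05,0.1,0,0,0,0],[0.08,0.1,0.13,0,0,0,0],[0.08,0.15,0.15,0,0,0,0],[0.08,0.15,0.15,0,0,0,0]]'
$H '[[0.08,0,0,0,0,0,0],[0.08,0,0,0,0,0,0]]'
python3 - <<'E'
from h import *
a=save("scene","s9");b=save("top","t9")
def crop(im,x,y,w,h,k): return cv2.resize(im[y:y+h,x:x+w],None,fx=k,fy=k,interpolation=cv2.INTER_CUBIC)
A=crop(a,195,160,105,115,3.8);B=crop(b,230,130,105,100,3.8)
W=np.zeros((440,800,3),np.uint8);W[:437,:399]=A[:437];W[:380,401:800]=B
cv2.imwrite("pics/crop9.png",np.clip(W*1.5,0,255).astype(np.uint8))
cv2.imwrite("pics/t9.png",cv2.resize(b,(800,600)))
E
```

```text
time_s: 47.42
eef_pos: [0.6259, 0.0291, 0.0923]
eef_rot: [0.001, -0.09, 0.996, 0.0]
wrist_force: [-2.0, 0.9, 9.4]
opening: 0.0607
grasp_force: 25.0
time_s: 47.92
eef_pos: [0.6251, 0.0288, 0.0914]
eef_rot: [-0.0, -0.089, 0.996, -0.0]
wrist_force: [0.8, -0.8, 0.7]
opening: 0.08
grasp_force: 0.0
time_s: 48.42
eef_pos: [0.6268, 0.0288, 0.2455]
eef_rot: [0.003, -0.089, 0.996, 0.0]
wrist_force: [-0.1, 0.3, -1.4]
opening: 0.0801
grasp_force: 0.0
time_s: 49.05
eef_pos: [0.475, 0.2887, 0.2407]
eef_rot: [-0.0, -0.09, 0.996, -0.0]
wrist_force: [0.6, -0.3, -0.0]
opening: 0.0801
grasp_force: 0.0
time_s: 49.68
eef_pos: [0.2989, 0.4084, 0.2411]
eef_rot: [-0.0, -0.092, 0.996, -0.0]
wrist_force: [1.5, -1.1, 1.0]
opening: 0.08
grasp_force: 0.0
time_s: 49.92
eef_pos: [0.3035, 0.4068, 0.2411]
eef_rot: [-0.0, -0.089, 0.996, -0.0]
wrist_force: [0.2, -0.1, 0.4]
opening: 0.0802
grasp_force: 0.0
```

View pics/crop9.png

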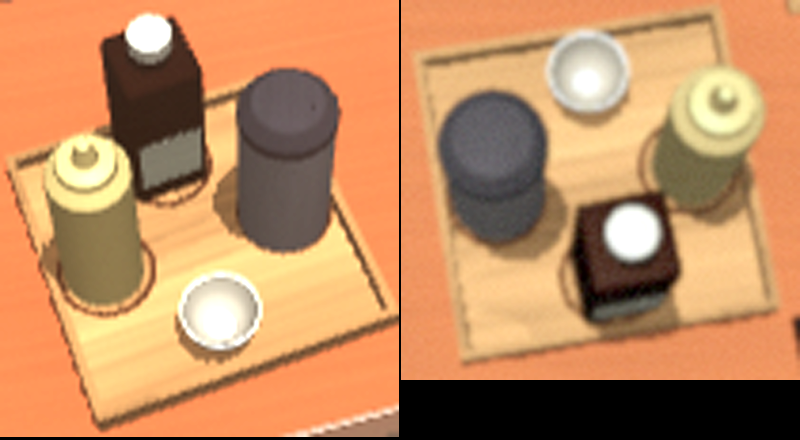

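View pics/t9.png

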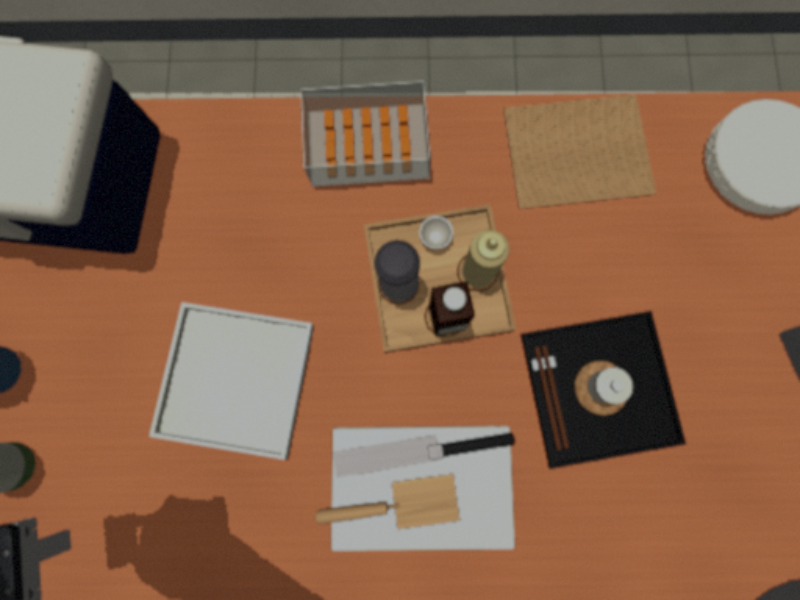

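All three tall things stand upright in the caddy within about 3 px of the start crop (nozzle (83,146)/(725,95), cap (149,38)/(633,233), shaker (287,110)/(493,147)), roughly 2 mm off. The bowl has not moved, the pot is on the disc at (605,388), and the arm is clear. I hand in.

```bash
python3 -c "
from station import bot
print(bot.close_job())"
```

```text
the job is handed in; nothing more can be done
None
```

The job is handed in, but no verdict was returned: the final pictures show the ginger pot on the cork disc, the squeeze bottle, soy bottle and shaker back upright about 2 mm from where they started, and the bowl unmoved.

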